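# Fit the guard and hold a casting flask down on its sprung ring

### The job

Get the casting flask seated for its seal check: first take the flat metal guard plate out of its wooden rack, slide it upright all the way down into the slot on the grey seating stand, and let go of it. Then set the wider of the two steel flasks upright in the round sprung ring cradle on the same stand and press it straight down until the springs are almost fully compressed. Finish while you are still holding the flask pressed down, and leave the narrow flask, the dish and the brass pot where they are.

Things in the scene. Friction and masses are not known exactly. Their poses are not given: they have to be found in the camera images.
- stand: Grey steel seating stand, fixed to the worktop: base plate 116 (x) x 204 (y) x 12 mm. Origin: centre of its underside, z up. It carries a dark slotted holder at its -y end and the sprung ring cradle on its +y half. The ring's vertical axis is at x 0, y +45 mm; three 7 mm guide pins, 43 mm from that axis, stand up to z 54 mm. The holder is 108 (x) x 31 (y) mm, centred at x 0, y -62 mm, its top at z 36 mm.
- slot_mouth (a point): Centre of the mouth of the holder's slot, level with the holder's top (36 mm above the worktop). Axes as the stand's. The slot is 87 mm long along x, 11 mm wide along y, 24 mm deep, open upwards, with a 2 mm lead-in chamfer.
- slot_floor (a point): Centre of the slot's floor, 24 mm below slot_mouth, where the middle of the guard's lower edge rests when home. Axes as the stand's.
- ring_seat (a point): Centre of the floor inside the sprung ring cradle, where the flask's underside rests; moves with the ring. At rest it is 38 mm above the worktop. The steel cup round it has a 53 mm inner diameter, flaring to 60 mm at its mouth 16 mm above the seat (outer diameter 68 mm).
- ring (a joint): How far the ring is pressed down, m: 0 at rest (up), 0.014 at its stop. Springs push it up: about 5.6 N at rest, plus 0.7 N per mm, so about 15 N at the stop. The weight of a flask alone does not sink it.
- guard: Flat aluminium guard plate, 84 mm wide (x) x 8 mm thick (y) x 90 mm tall (z), about 0.18 kg, with two small dark rivets near its upper corners. Origin: middle of its lower edge. At the start it stands upright in the rack, and may go into the slot either face first.
- rack: Wooden block with one slot that stores the guard, fixed: 120 (x) x 50 (y) x 36 mm high, slot 14 mm wide and 26 mm deep, along x. Origin: centre of its underside. The guard's top is 100 mm above the worktop while it stands in it.
- wide_flask: The flask to seat: steel cylinder, 50 mm diameter, 80 mm tall, three rows of small dark perforations round it, closed flat top (a pale disc of set plaster inside a thin steel rim), about 0.25 kg. Stands on the worktop. Origin: centre of its underside, z up. The perforations lie 20 to 48 mm above the underside.
- narrow_flask: Bystander: the same kind of flask but 34 mm diameter, 80 mm tall. Origin: centre of its underside. Leave it alone.
- dish: Bystander: round ceramic dish with a cone in its middle, 68 mm across, 31 mm high. Origin: centre of its underside. Leave it alone.
- pot: Bystander: small brass pot with a lid, 30 mm diameter, 44 mm high. Origin: centre of its underside. Leave it alone.
- hood_edge (a point): Middle of the near lower edge of the white lamp hood, which is fixed and hangs over the back of the worktop between rack and stand, 0.26 m above it. From here the hood runs 200 mm to either side along y, 205 mm back and 80 mm up. Swing the arm and gripper past it on the robot's side.

How it is judged:
On the way:
1. the guard is home in the stand's slot and let go, before the wide flask is brought to the ring (distance between guard and slot_floor below 0.006 m and angle between the z axis of guard and the z axis of stand, either way round below 0.12 rad and contact force between guard and the fingers below 0.3 N and horizontal distance between wide_flask and ring_seat above 0.05 m), for 0.2 s.
At the end, for the whole second after the job is handed in: The robot presses the wide flask down: upright (0.12 rad) on the seat, within 4 mm of its centre and floor; ring still, down over 10 of its 14 mm, over 8 N between flask and ring; guard home in the slot (within 6 mm of slot_floor, 0.12 rad of upright) (distance between guard and slot_floor below 0.006 m and angle between the z axis of guard and the z axis of stand, either way round below 0.12 rad and value of joint ring above 0.01 m and velocity of joint ring below 0.01 m/s and z of wide_flask in the frame of ring_seat below 0.004 m and horizontal distance between wide_flask and ring_seat below 0.004 m and angle between wide_flask's own z axis and vertical below 0.12 rad and contact force between wide_flask and ring above 8 N and (contact force between wide_flask and the fingers above 1 N or contact force between wide_flask and the arm above 1 N)); the arm keeps its last pose, push and grip.
It fails at once if the narrow flask is moved more than 30 mm (distance of narrow_flask from where it was at the start of the episode above 0.03 m).
It fails at once if the dish is moved more than 30 mm (distance of dish from where it was at the start of the episode above 0.03 m).
It fails at once if the brass pot is moved more than 30 mm (distance of pot from where it was at the start of the episode above 0.03 m).
It also fails if it takes over 72 s, if anything falls off the work surface, if the arm or the gripper's body presses on something with over 40 N, if the wrist force passes 120 N, or if a joint passes its speed limit or range.

### The arm

A 6-joint arm with a two-finger parallel gripper is mounted at the origin on a cart in front of the work surface, level with it; the furniture and walls round the work are solid. World frame = base frame: x ahead of the robot, y to its left, z up, the work surface at z = 0. Lengths are in m, angles in rad, forces in N, time in s.
With the tool pointing down it reaches from about 0.35 to 0.975 m from the base axis. Payload 4.9 kg.
Tool frame: the origin (TCP) lies midway between the tips of the shut fingers; the grasp point (between the pads) lies 19 mm behind it; z points along the fingers, y is the line along which they close (so a half turn about z gives the same grasp; the last joint's range is limited). The gripper opens to 85 mm and grips with 20 to 120 N. Pads are 22 mm wide; open, the fingers measure 114 mm over their backs; the gripper's body (76 mm by 85 mm) begins 54 mm behind the grasp point. The pads swing forward as they close: fully open they stand 13 mm farther back than shut.
Start: joints at [1.22, 0.053, 1.613, -0, 1.476, -0.119], TCP at [0.144, 0.608, 0.231] pointing down, gripper open.
Joint ranges: [-3.01, 3.01], [-1.01, 2.22], [0.06, 2.58], [-1.02, 4.17], [0.09, 2.62], [-3.14, 3.14]. Speed limits (rad/s): [2.57, 2.57, 3.14, 3.14, 3.14, 3.14].

### API

Orientations are given as a unit quaternion [w, x, y, z].
In Python, from plant import * gives the robot as it stands.
- The arm moves only by the tool jog_arm, never from a script. Its argument "targets" is a list of rows, each a list of 3 entries, a list of its own where there are three numbers: the shift along the tool's x, y, z in units of 25 mm (1.0 is 25 mm), then the turn, a rotation vector about the tool's x, y, z in units of 8 degrees (1.0 is 8 degrees), then the opening in per cent of the stroke, from 0 (shut) to 100 (fully open). A call has 1 to 8 rows; each row is the pose to reach, as a shift and turn from the pose commanded when the call began, along the tool's axes at that moment; what a row does not reach only later rows make up. A row lasts 1/8 s, in which the tool goes at most 62.5 mm and 10.7 degrees, less where a joint would pass 70% of its speed; a pose out of reach is approached as far as the arm can. A call with a gripper value outside its range is refused whole. The fingers move at their own pace and stop on an object; the grip force is fixed at half the most. Time passes only in rows, so rows that repeat a pose let the fingers close. It gives the time, the measured TCP pose, the force, the opening and the grip force at its end, in the units of the state.
- state(): the state, without advancing time (a new reading comes with each control period).
- grab_frame(name): name is "side" or "top"; returns (picture, depth): 480x640x3 uint8, red, green, blue; 480x640 float32, m along the optical axis (not along the pixel's ray), 0 where there is no reading.
- camera_params(name): a dict with "fovy" (degrees; the focal length in pixels is half the picture's height over the tangent of half this angle, whatever the lens; pixels are square), "cx", "cy" (the principal point, pixels), "dist" ([k1, k2, p1, p2, k3] as OpenCV has them; the pictures are not rectified), "rvec" (rotation vector, rad) and "tvec" (3), from world to camera coordinates, as OpenCV has them. Camera axes: x right, y down, z forward; pixel columns grow to the right and rows downward; lengths in m; the calibration is good to about 2 mm. A picture is of the moment at which its call begins. camera_params takes no time and is no camera call.
- job_done(): hands the job in; it is judged then, once.
The state is a dict: "time": time; "joint_pos": joint angles; "joint_vel": joint speeds; "joint_efforts": joint torques, N m; "tool_pos": TCP position; "tool_rot": TCP orientation; "contact_force": force on the tool from outside, world axes, zero at the start; "ft_torque": the same for the moment, N m; "gripper_width": opening from 0.0 (shut) to 1.0 (fully open); "grasp_force": force on a finger pad.
Only numpy, scipy, OpenCV 4.12 (cv2) and the standard library are available. Lean on these libraries where they do the work, as an engineer would, in place of code of your own. Each camera call takes 0.05 s, during which the arm holds its last target. There are 200 camera calls.

## Working session

There is one attempt and no reset: what is moved stays moved. The work goes in short steps, Python scripts to look and compute and a tool call to move; the robot and the scene stay as the last step left them, time stands still between calls to the robot, and variables do not carry over. Pictures are saved under pics/ and viewed, at most 10 in all, crops included, and the job is handed in when it is done.

Besides the shell and the picture viewer there is one more tool, called after "Emit:" by a JSON object that holds its "op" and its "data". jog_arm: Moves the arm, as the interface text tells. Its arguments: {"type":"object","properties":{"targets":{"type":"array"}},"required":["targets"]}

```bash
mkdir -p pics; cat > h.py <<'E'
from plant import *
import numpy as np, cv2
from scipy.spatial.transform import Rotation as R
def cam(n):
    p=camera_params(n); f=240/np.tan(np.radians(p["fovy"])/2)
    K=np.array([[f,0,p["cx"]],[0,f,p["cy"]],[0,0,1.]])
    return K,np.array(p["dist"],float),np.array(p["rvec"],float),np.array(p["tvec"],float)
def cloud(n,d):
    K,D,r,t=cam(n); v,u=np.mgrid[0:480,0:640]
    q=cv2.undistortPoints(np.stack([u.ravel(),v.ravel()],1).astype(float)[:,None],K,D)[:,0]
    P=np.c_[q,np.ones(len(q))]*d.ravel()[:,None]
    return ((P-t.ravel())@cv2.Rodrigues(r)[0]).reshape(480,640,3)
def save(n,tag):
    a,d=grab_frame(n); np.savez(f"{tag}.npz",a=a,d=d); cv2.imwrite(f"pics/{tag}.png",a[:,:,::-1]); return a,cloud(n,d)
def Rt(s): q=s["tool_rot"]; return R.from_quat([q[1],q[2],q[3],q[0]])
E
python3 -c "
from h import *
save('top','t0');save('side','s0');s=state();print(s);print(Rt(s).as_matrix().round(3));print(camera_params('top'),camera_params('side'))"
```

```text
{'time': 0.1, 'joint_pos': array([ 1.22002042e+00,  5.33192151e-02,  1.61421387e+00,  4.08763629e-06,
        1.47602803e+00, -1.19001072e-01]), 'joint_vel': array([-0.00030184, -0.00085061, -0.0043666 ,  0.00266744, -0.00194311,
       -0.00121768]), 'joint_efforts': array([ 4.01363313e-04, -3.94902635e+01, -3.71365786e+01, -1.64120775e-04,
        3.83019578e-03,  1.45794075e-05]), 'tool_pos': array([0.14335869, 0.60772426, 0.23013423]), 'tool_rot': array([-2.31043861e-04,  1.15628336e-01,  9.93292061e-01, -9.56733852e-04]), 'contact_force': array([-0.54783088,  0.12595357,  0.57813858]), 'ft_torque': array([ 0.02304347, -0.03912058, -0.02331279]), 'grasp_force': 0.0, 'gripper_width': 0.9982578616766331}
[[-0.973  0.23  -0.001]
 [ 0.23   0.973 -0.002]
 [ 0.    -0.002 -1.   ]]
{'fovy': 50.73986746664271, 'cx': 319.1724362210187, 'cy': 242.53292038503827, 'dist': array([0.01453478, 0.        , 0.        , 0.        , 0.        ]), 'rvec': array([ 2.10011479, -2.16041472,  0.12005508]), 'tvec': array([0.02363318, 0.60074106, 1.27589824])} {'fovy': 54.68048662009157, 'cx': 320.0257179209267, 'cy': 241.20082179673295, 'dist': array([0.01855734, 0.        , 0.        , 0.        , 0.        ]), 'rvec': array([ 0.06289175, -2.6603878 ,  1.61381857]), 'tvec': array([0.57726146, 0.14937285, 1.43615493])}
```

View pics/t0.png

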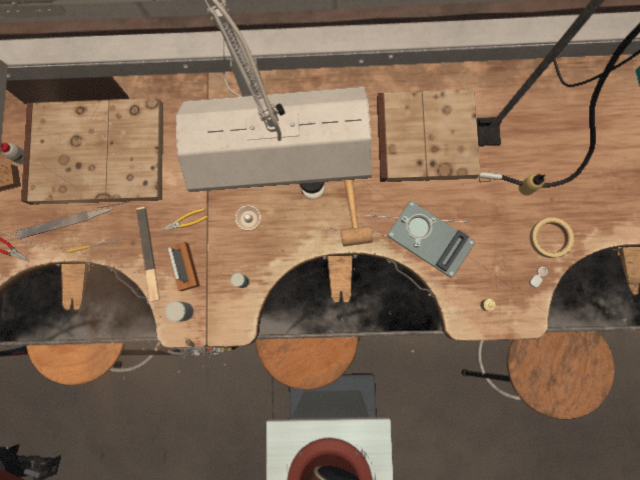

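View pics/s0.png

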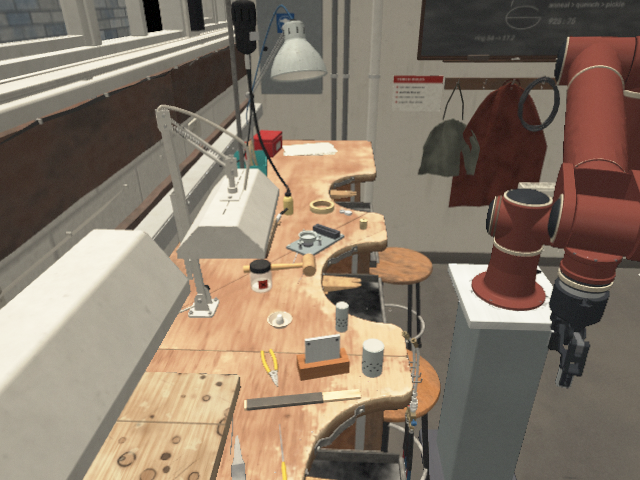

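The top view shows the rack and guard at (180,266), the wide flask at (177,311), the narrow flask at (239,281), the dish at (247,217), the stand at (432,238) with its ring at (417,227) and slot at (457,252), and the pot at (489,304). The side view agrees, with the guard at (322,347) and the wide flask at (372,357).

```bash
cat > m.py <<'E'
from h import *
z=np.load('t0.npz');P=cloud('top',z['d']);zs=np.load('s0.npz');S=cloud('side',zs['d'])
def reg(C,u0,u1,v0,v1,z0,z1):
    Q=C[v0:v1,u0:u1].reshape(-1,3); return Q[(Q[:,2]>z0)&(Q[:,2]<z1)]
def rect(Q):
    Q=Q[np.isfinite(Q).all(1)]; r=cv2.minAreaRect((Q[:,:2]*1000).astype(np.float32)); return len(Q),np.round(r[0],1),np.round(r[1],1),round(r[2],1),Q[:,2].mean().round(4)
print('worktop z',np.median(reg(P,215,235,225,260,-.05,.05)[:,2]),np.median(reg(S,340,360,250,300,-.05,.05)[:,2]))
print('guard top',rect(reg(P,160,205,240,292,.085,.115)))
print('rack',rect(reg(P,155,210,235,300,.022,.045)))
print('guard side',rect(reg(S,295,350,328,375,.05,.11)))
def circ(n,Q):
    c,r=cv2.minEnclosingCircle((Q[:,:2]*1000).astype(np.float32)); print(n,len(Q),np.round(c,1),round(r,1),'mean',(Q.mean(0)*1000).round(1))
circ('wide',reg(P,155,205,293,330,.07,.095))
circ('wideS',reg(S,355,390,335,380,.076,.095))
circ('narrow',reg(P,225,255,268,295,.07,.095)); circ('dish',reg(P,230,265,200,235,.008,.05)); circ('pot',reg(P,478,500,292,315,.03,.06))
print('base',rect(reg(P,380,480,195,280,.006,.018)))
print('holder',rect(reg(P,440,480,225,275,.03,.042)))
circ('cup',reg(P,398,438,208,246,.046,.06))
E
python3 m.py
python3 -c "
import cv2
a=cv2.imread('pics/t0.png');b=cv2.imread('pics/s0.png')
x=cv2.resize(a[195:285,380:485],None,fx=4,fy=4,interpolation=2);y=cv2.resize(a[235:330,150:250],None,fx=3.7,fy=3.7,interpolation=2)[:360,:370]
import numpy as np
y=y[:351];x=x[:351];cv2.imwrite('pics/c.png',np.hstack([x,y]))"
```

```text
worktop z 2.825291152115453e-05 -0.013999553862378663
guard top (179, array([552.6, 372.5]), array([84., 12.]), 16.7, np.float64(0.0973))
rack (633, array([552.3, 371.1]), array([121.3,  55.4]), 15.6, np.float64(0.035))
guard side (645, array([552.7, 375.9]), array([84.1, 12.9]), 15.3, np.float64(0.0773))
wide 335 [434.9 371.4] 26.8 mean [434.2 371.1  80.4]
wideS 252 [434.9 374.5] 26.2 mean [434.2 376.   79.3]
narrow 148 [508.  213.8] 17.3 mean [508.3 213.3  80.5]
dish 342 [683.2 197.7] 37.6 mean [680.6 198.3  16.4]
pot 118 [ 430.2 -421.8] 15.5 mean [ 429.7 -420.5   37.9]
base (2353, array([ 613.9, -286.7]), array([262. , 226.4]), 88.0, np.float64(0.0122))
holder (368, array([ 572.2, -339. ]), array([ 31.6, 108.1]), 54.3, np.float64(0.0361))
cup 215 [ 633.6 -252.9] 45.9 mean [ 636.7 -255.4   53.1]
```

View pics/c.png

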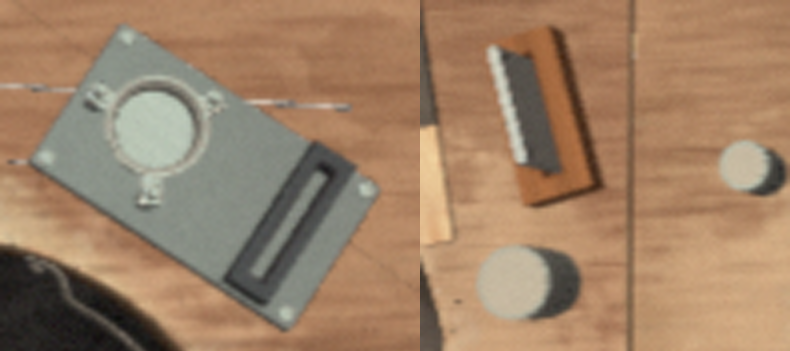

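```bash
cat > p.py <<'E'
from h import *
import sys
# usage: p.py x y z yaw_of_tool_y(deg): units of shift & turn needed for a downward tool
s=state();r=Rt(s);M=r.as_matrix();t=np.array(s["tool_pos"])
x,y,z,a=map(float,sys.argv[1:5]);a=np.radians(a)
Y=np.array([np.cos(a),np.sin(a),0]);Z=np.array([0,0,-1.]);G=np.c_[np.cross(Y,Z),Y,Z]
print('t',s['time'],t.round(4),'yawY',np.degrees(np.arctan2(M[1,1],M[0,1])).round(2),'F',np.round(s['contact_force'],1),'grip',round(s['grasp_force'],1),round(s['gripper_width'],3))
print('shift',(M.T@(np.array([x,y,z])-t)/.025).round(2),'turn',(np.degrees(R.from_matrix(M.T@G).as_rotvec())/8).round(2))
E
python3 p.py .5526 .373 .18 106
python3 -c "
from m import *
Q=reg(P,180,370,90,195,.2,.3);print(Q.min(0),Q.max(0));e=reg(P,180,370,150,195,.24,.28);print(np.percentile(e,[0,5,50],axis=0))"
```

```text
t 0.1 [0.1434 0.6077 0.2301] yawY 76.72 F [-0.5  0.1  0.6] grip 0.0 0.998
shift [-18.09  -5.37   2.01] turn [-0.01 -0.01 -3.66]
worktop z 2.825291152115453e-05 -0.013999553862378663
guard top (179, array([552.6, 372.5]), array([84., 12.]), 16.7, np.float64(0.0973))
rack (633, array([552.3, 371.1]), array([121.3,  55.4]), 15.6, np.float64(0.035))
guard side (645, array([552.7, 375.9]), array([84.1, 12.9]), 15.3, np.float64(0.0773))
wide 335 [434.9 371.4] 26.8 mean [434.2 371.1  80.4]
wideS 252 [434.9 374.5] 26.2 mean [434.2 376.   79.3]
narrow 148 [508.  213.8] 17.3 mean [508.3 213.3  80.5]
dish 342 [683.2 197.7] 37.6 mean [680.6 198.3  16.4]
pot 118 [ 430.2 -421.8] 15.5 mean [ 429.7 -420.5   37.9]
base (2353, array([ 613.9, -286.7]), array([262. , 226.4]), 88.0, np.float64(0.0122))
holder (368, array([ 572.2, -339. ]), array([ 31.6, 108.1]), 54.3, np.float64(0.0361))
cup 215 [ 633.6 -252.9] 45.9 mean [ 636.7 -255.4   53.1]
[ 0.6927939  -0.11339819  0.21593957] [0.935872   0.29542559 0.2999936 ]
[[ 0.6927939  -0.11339819  0.25449217]
 [ 0.69419964 -0.09474203  0.25941991]
 [ 0.70259574  0.08295799  0.27139116]]
```

Emit:
{"op": "jog_arm", "data": {"targets": [[[-18.1,-5.4,2.0],[0,0,-3.66],50],[[-18.1,-5.4,2.0],[0,0,-3.66],50],[[-18.1,-5.4,2.0],[0,0,-3.66],50],[[-18.1,-5.4,2.0],[0,0,-3.66],50],[[-18.1,-5.4,2.0],[0,0,-3.66],50],[[-18.1,-5.4,2.0],[0,0,-3.66],50],[[-18.1,-5.4,2.0],[0,0,-3.66],50],[[-18.1,-5.4,2.0],[0,0,-3.66],50]]}}

```text
time: 1.1
tool_pos: [0.5547, 0.3709, 0.1802]
tool_rot: [-0.001, -0.138, 0.99, -0.0]
contact_force: [-0.9, 0.4, -0.1]
gripper_width: 0.497
grasp_force: 0.0
```

Emit:
{"op": "jog_arm", "data": {"targets": [[[0,0,0],[0,0,0],50],[[0,0,0],[0,0,0],50]]}}

```text
time: 1.35
tool_pos: [0.5524, 0.373, 0.1807]
tool_rot: [-0.001, -0.139, 0.99, -0.0]
contact_force: [-0.4, -1.0, 0.2]
gripper_width: 0.501
grasp_force: 0.0
```

```bash
python3 p.py .5526 .373 .065 106; python3 -c "
from h import *
a,P=save('side','s1');a=a[230:400,240:420];cv2.imwrite('pics/s1c.png',cv2.resize(a[:,:,::-1],None,fx=3.5,fy=3.5,interpolation=2)[:595])"
```

```text
t 1.35 [0.5524 0.373  0.1807] yawY 105.99 F [-0.4 -1.   0.2] grip 0.0 0.501
shift [-0.01 -0.    4.63] turn [ 0.   -0.01 -0.  ]
```

View pics/s1c.png

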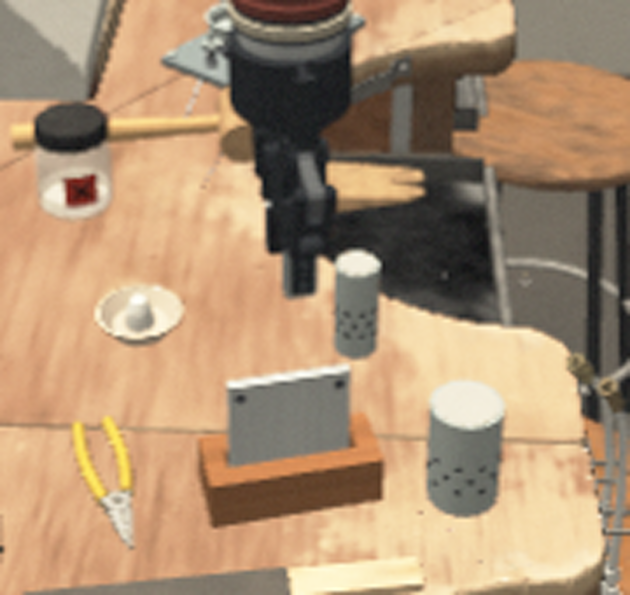

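The gripper hangs over the guard: fingertips are at crop (298,290) and the plate's top edge runs from (228,382) to (348,370). Going down to grip it.

Emit:
{"op": "jog_arm", "data": {"targets": [[[0,0,2],[0,0,0],50],[[0,0,3],[0,0,0],50],[[0,0,4],[0,0,0],50],[[0,0,4.6],[0,0,0],50],[[0,0,4.6],[0,0,0],50],[[0,0,4.6],[0,0,0],0],[[0,0,4.6],[0,0,0],0],[[0,0,4.6],[0,0,0],0]]}}

```text
time: 2.4
tool_pos: [0.554, 0.3736, 0.0681]
tool_rot: [0.001, -0.139, 0.99, 0.001]
contact_force: [-1.3, 1.0, 4.8]
gripper_width: 0.088
grasp_force: 59.1
```

Emit:
{"op": "jog_arm", "data": {"targets": [[[0,0,0],[0,0,0],0],[[0,0,0],[0,0,0],0],[[0,0,0],[0,0,0],0],[[0,0,0],[0,0,0],0],[[0,0,0],[0,0,0],0]]}}

```text
time: 3.02
tool_pos: [0.5539, 0.3736, 0.0681]
tool_rot: [0.001, -0.139, 0.99, 0.001]
contact_force: [-0.4, 0.6, 5.8]
gripper_width: 0.084
grasp_force: 59.3
```

Emit:
{"op": "jog_arm", "data": {"targets": [[[0,0,-1],[0,0,0],0],[[0,0,-2.5],[0,0,0],0],[[0,0,-4.5],[0,0,0],0],[[0,0,-6],[0,0,0],0],[[0,0,-6],[0,0,0],0]]}}

```text
time: 3.65
tool_pos: [0.5546, 0.3737, 0.2203]
tool_rot: [0.003, -0.139, 0.99, 0.001]
contact_force: [0.0, 0.4, -2.7]
gripper_width: 0.085
grasp_force: 58.7
```

```bash
python3 p.py .50 .10 .22 75;  python3 p.py .5722 -.339 .22 54.5
```

```text
t 3.65 [0.5546 0.3737 0.2203] yawY 106.0 F [ 0.   0.4 -2.7] grip 58.7 0.085
shift [ 5.12 -9.92 -0.04] turn [0.02 0.05 3.87]
t 3.65 [0.5546 0.3737 0.2203] yawY 106.0 F [ 0.   0.4 -2.7] grip 58.7 0.085
shift [  7.18 -27.6   -0.07] turn [0.03 0.04 6.44]
```

Emit:
{"op": "jog_arm", "data": {"targets": [[[5.1,-9.9,0],[0,0,3.8],0],[[5.1,-9.9,0],[0,0,3.8],0],[[5.1,-9.9,0],[0,0,3.8],0],[[5.1,-9.9,0],[0,0,3.8],0],[[5.1,-9.9,0],[0,0,3.8],0],[[7.0,-17,0],[0,0,5],0],[[7.0,-17,0],[0,0,5],0],[[7.0,-17,0],[0,0,5],0]]}}

```text
time: 4.65
tool_pos: [0.5001, -0.0854, 0.2131]
tool_rot: [-0.002, 0.208, 0.978, 0.0]
contact_force: [0.3, -0.7, -2.9]
gripper_width: 0.088
grasp_force: 59.5
```

```bash
python3 p.py .5722 -.339 .18 54.5
```

```text
t 4.65 [ 0.5001 -0.0854  0.2131] yawY 65.99 F [ 0.3 -0.7 -2.9] grip 59.5 0.088
shift [-6.77 -8.09  1.3 ] turn [-0.01 -0.03  1.44]
```

Emit:
{"op": "jog_arm", "data": {"targets": [[[-6.8,-8.1,1.3],[0,0,1.44],0],[[-6.8,-8.1,1.3],[0,0,1.44],0],[[-6.8,-8.1,1.3],[0,0,1.44],0],[[-6.8,-8.1,1.3],[0,0,1.44],0],[[-6.8,-8.1,1.3],[0,0,1.44],0],[[-6.8,-8.1,1.3],[0,0,1.44],0],[[-6.8,-8.1,1.3],[0,0,1.44],0],[[-6.8,-8.1,1.3],[0,0,1.44],0]]}}

```text
time: 5.65
tool_pos: [0.5749, -0.3364, 0.1841]
tool_rot: [0.0, 0.304, 0.953, 0.0]
contact_force: [0.3, 0.7, -1.5]
gripper_width: 0.087
grasp_force: 59.5
```

```bash
python3 p.py .5722 -.339 .08 54.5; python3 -c "
from h import *
a,P=save('side','s2');b,T=save('top','t2');a=a[180:270,260:380];b=b[190:290,370:500]
cv2.imwrite('pics/c2.png',np.hstack([cv2.resize(i[:,:,::-1],(400,300),interpolation=2) for i in (a,b)]))"
```

```text
t 5.65 [ 0.5749 -0.3364  0.1841] yawY 54.57 F [ 0.3  0.7 -1.5] grip 59.5 0.087
shift [ 0.03 -0.15  4.16] turn [0.   0.   0.01]
```

View pics/c2.png

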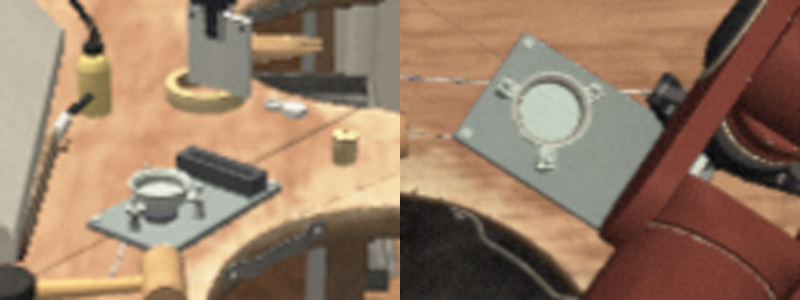

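The guard hangs upright in the fingers, with its lower edge from crop (190,82) to (248,97), above the dark holder whose top runs from (178,152) to (265,185). I'll compare the two in the side camera's own cloud.

```bash
python3 - <<'E'
from h import *
zs=np.load('s2.npz');S=cloud('side',zs['d'])
a=np.radians(-35.5);X=np.array([np.cos(a),np.sin(a)]);Y=np.array([-X[1],X[0]]);c=np.array([.5722,-.339])
def st(n,Q,zr):
    Q=Q.reshape(-1,3);Q=Q[(Q[:,2]>zr[0])&(Q[:,2]<zr[1])]
    l=np.c_[(Q[:,:2]-c)@X,(Q[:,:2]-c)@Y,Q[:,2]]*1000;l=l[(abs(l[:,0])<75)&(abs(l[:,1])<30)]
    print(n,len(l),'x',np.percentile(l[:,0],[0,2,50,98,100]).round(1),'y',np.percentile(l[:,1],[2,50,98]).round(1),'z',np.percentile(l[:,2],[0,2,50,98]).round(1),'yaw,lean',np.polyfit(l[:,0],l[:,1],1).round(3),np.polyfit(l[:,2],l[:,1],1).round(3))
st('guard',S[170:225,305:350],(.10,.175)); st('holder',S[215:250,305:350],(.026,.045))
st('holdertop',S[215:250,305:350],(.033,.045))
E
```

```text
guard 239 x [-47.4 -43.4  -4.4  37.2  41.6] y [ 0.6  6.5 12.5] z [124.3 125.6 149.2 173.6] yaw,lean [0.01 6.5 ] [0.024 2.88 ]
holder 159 x [-60.4 -58.3  -8.6  50.2  54.5] y [-15.    1.9  20.7] z [26.1 26.7 32.3 36.5] yaw,lean [-0.005  4.017] [-0.494 19.888]
holdertop 66 x [-57.1 -56.5 -10.7  46.5  49. ] y [-13.1   0.3  19.8] z [33.  33.2 34.5 38.1] yaw,lean [-0.021  2.992] [  0.609 -18.016]
```

Emit:
{"op": "jog_arm", "data": {"targets": [[[0,-0.07,1.5],[0,0,0],0],[[0,-0.07,2.5],[0,0,0],0],[[0,-0.07,3.3],[0,0,0],0],[[0,-0.07,3.3],[0,0,0],0],[[0,-0.07,3.3],[0,0,0],0]]}}

```text
time: 6.38
tool_pos: [0.5745, -0.3398, 0.1027]
tool_rot: [0.001, 0.305, 0.952, -0.0]
contact_force: [-0.7, 0.2, -0.8]
gripper_width: 0.085
grasp_force: 59.4
```

```bash
python3 p.py .5734 -.3374 .08 54.5; python3 -c "
from h import *
a,P=save('side','s3');a=a[195:255,280:360]
cv2.imwrite('pics/c3.png',cv2.resize(a[:,:,::-1],None,fx=10,fy=10,interpolation=2))"
```

```text
t 6.375 [ 0.5745 -0.3398  0.1027] yawY 54.49 F [-0.7  0.2 -0.8] grip 59.4 0.085
shift [0.09 0.05 0.91] turn [-0.    0.02 -0.  ]
```

View pics/c3.png

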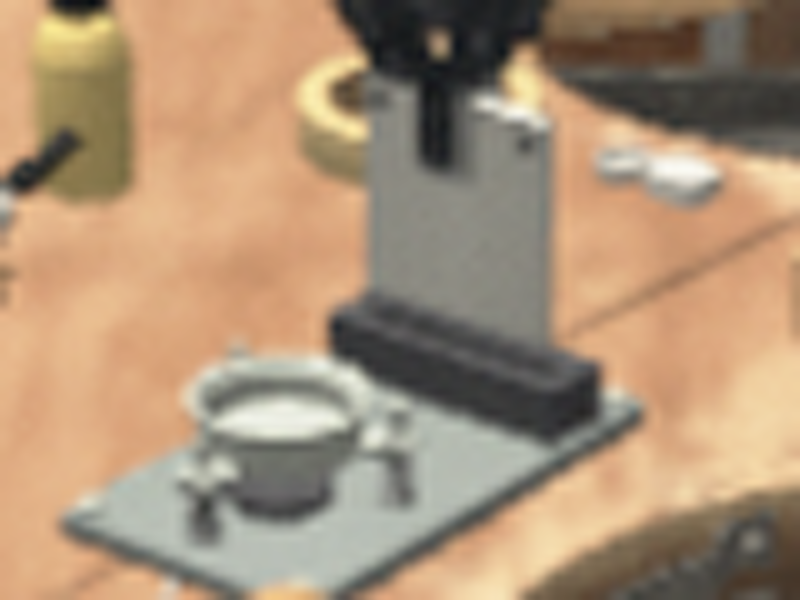

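Emit:
{"op": "jog_arm", "data": {"targets": [[[0.07,0.03,0],[0,0,0],0],[[0.07,0.03,0.2],[0,0,0],0],[[0.07,0.03,0.4],[0,0,0],0],[[0.07,0.03,0.55],[0,0,0],0],[[0.07,0.03,0.55],[0,0,0],0],[[0.07,0.03,0.55],[0,0,0],0]]}}

```text
time: 7.18
tool_pos: [0.5728, -0.3378, 0.0876]
tool_rot: [0.0, 0.305, 0.952, -0.0]
contact_force: [-1.1, -0.1, -1.6]
gripper_width: 0.085
grasp_force: 59.5
```

```bash
python3 p.py .5734 -.3374 .07 54.5
```

```text
t 7.175 [ 0.5728 -0.3378  0.0876] yawY 54.48 F [-1.1 -0.1 -1.6] grip 59.5 0.085
shift [-0.01  0.03  0.7 ] turn [-0.  0. -0.]
```

Emit:
{"op": "jog_arm", "data": {"targets": [[[0,0,0.2],[0,0,0],0],[[0,0,0.4],[0,0,0],0],[[0,0,0.6],[0,0,0],0],[[0,0,0.7],[0,0,0],0],[[0,0,0.75],[0,0,0],0],[[0,0,0.75],[0,0,0],0]]}}

```text
time: 7.92
tool_pos: [0.5726, -0.3376, 0.0703]
tool_rot: [-0.001, 0.305, 0.952, 0.0]
contact_force: [-3.9, 2.4, 6.9]
gripper_width: 0.083
grasp_force: 60.9
```

Emit:
{"op": "jog_arm", "data": {"targets": [[[0,0,0],[0,0,0],35],[[0,0,0],[0,0,0],35],[[0,0,0],[0,0,0],35],[[0,0,0],[0,0,0],35],[[0,0,-2],[0,0,0],35],[[0,0,-4],[0,0,0],35],[[0,0,-6],[0,0,0],35],[[0,0,-6],[0,0,0],35]]}}

```text
time: 8.93
tool_pos: [0.5753, -0.3396, 0.2259]
tool_rot: [0.005, 0.305, 0.952, -0.002]
contact_force: [-0.3, -0.3, 0.1]
gripper_width: 0.346
grasp_force: 0.0
```

```bash
python3 p.py .50 -.10 .22 70; python3 -c "
from h import *
b,S=save('side','s4')
a=np.radians(-35.5);X=np.array([np.cos(a),np.sin(a)]);Y=np.array([-X[1],X[0]]);c=np.array([.5722,-.339])
Q=S[180:250,305:350].reshape(-1,3);l=np.c_[(Q[:,:2]-c)@X,(Q[:,:2]-c)@Y,Q[:,2]]*1000
l=l[(abs(l[:,0])<60)&(abs(l[:,1])<25)&(l[:,2]>45)&(l[:,2]<115)]
print(len(l),np.percentile(l,[1,50,99],axis=0).round(1),np.polyfit(l[:,2],l[:,1],1))
"
```

```text
t 8.925 [ 0.5753 -0.3396  0.2259] yawY 54.48 F [-0.3 -0.3  0.1] grip 0.0 0.346
shift [8.02 6.05 0.14] turn [-0.01  0.08 -1.94]
271 [[-46.4  -3.9  47.1]
 [ -3.5   4.5  74.8]
 [ 41.7  10.8 102.8]] [-0.02626929  6.21718292]
```

Emit:
{"op": "jog_arm", "data": {"targets": [[[8,6,0],[0,0,-2],35],[[8,6,0],[0,0,-2],35],[[8,6,0],[0,0,-2],35],[[8,6,0],[0,0,-2],35],[[8,6,0],[0,0,-2],60],[[14,14,0],[0,0,-3],80],[[14,14,0],[0,0,-3],100],[[14,14,0],[0,0,-3],100]]}}

```text
time: 9.98
tool_pos: [0.4924, 0.0888, 0.2173]
tool_rot: [-0.001, 0.101, 0.995, -0.0]
contact_force: [1.0, -0.0, -0.2]
gripper_width: 1.0
grasp_force: 0.0
```

```bash
python3 p.py .435 .373 .18 94
```

```text
t 9.975 [0.4924 0.0888 0.2173] yawY 78.38 F [ 1.  -0.  -0.2] grip 0.0 1.0
shift [ 4.54 10.67  1.49] turn [-0.   -0.01 -1.95]
```

Emit:
{"op": "jog_arm", "data": {"targets": [[[4.5,10.6,1.5],[0,0,-1.95],100],[[4.5,10.6,1.5],[0,0,-1.95],100],[[4.5,10.6,1.5],[0,0,-1.95],100],[[4.5,10.6,1.5],[0,0,-1.95],100],[[4.5,10.6,1.5],[0,0,-1.95],100],[[4.5,10.6,1.5],[0,0,-1.95],100],[[4.5,10.6,1.5],[0,0,-1.95],100],[[4.5,10.6,1.5],[0,0,-1.95],100]]}}

```text
time: 10.98
tool_pos: [0.4361, 0.3688, 0.181]
tool_rot: [-0.0, -0.035, 0.999, -0.0]
contact_force: [0.3, 0.7, 0.3]
gripper_width: 1.002
grasp_force: 0.0
```

```bash
python3 p.py .4355 .373 .038 94
```

```text
t 10.975 [0.4361 0.3688 0.181 ] yawY 93.97 F [0.3 0.7 0.3] grip 0.0 1.002
shift [0.01 0.17 5.72] turn [-0. -0. -0.]
```

Emit:
{"op": "jog_arm", "data": {"targets": [[[0,0.16,0],[0,0,0],100],[[0,0.16,1.5],[0,0,0],100],[[0,0.16,3],[0,0,0],100],[[0,0.16,4.5],[0,0,0],100],[[0,0.16,5.7],[0,0,0],100],[[0,0.16,5.7],[0,0,0],100],[[0,0.16,5.7],[0,0,0],100]]}}

```text
time: 11.85
tool_pos: [0.4362, 0.3745, 0.0403]
tool_rot: [0.001, -0.035, 0.999, 0.001]
contact_force: [-0.6, -0.6, -0.3]
gripper_width: 1.004
grasp_force: 0.0
```

Emit:
{"op": "jog_arm", "data": {"targets": [[[0,0,0],[0,0,0],0],[[0,0,0],[0,0,0],0],[[0,0,0],[0,0,0],0],[[0,0,0],[0,0,0],0],[[0,0,0],[0,0,0],0],[[0,0,0],[0,0,0],0],[[0,0,0],[0,0,0],0]]}}

```text
time: 12.72
tool_pos: [0.4362, 0.3746, 0.0406]
tool_rot: [0.001, -0.036, 0.999, 0.001]
contact_force: [-1.4, -1.7, 5.0]
gripper_width: 0.571
grasp_force: 62.3
```

Emit:
{"op": "jog_arm", "data": {"targets": [[[0,0,-1],[0,0,0],0],[[0,0,-3],[0,0,0],0],[[0,0,-5],[0,0,0],0],[[0,0,-7],[0,0,0],0],[[0,0,-7],[0,0,0],0],[[0,0,-7],[0,0,0],0]]}}

```text
time: 13.48
tool_pos: [0.4344, 0.3736, 0.212]
tool_rot: [-0.001, -0.036, 0.999, -0.001]
contact_force: [0.8, -0.4, -3.0]
gripper_width: 0.565
grasp_force: 62.7
```

```bash
python3 p.py .48 .10 .21 70;  python3 p.py .50 -.1 .21 45
```

```text
t 13.475 [0.4344 0.3736 0.212 ] yawY 94.08 F [ 0.8 -0.4 -3. ] grip 62.7 0.565
shift [ -1.04 -11.05   0.09] turn [-0.01 -0.01  3.01]
t 13.475 [0.4344 0.3736 0.212 ] yawY 94.08 F [ 0.8 -0.4 -3. ] grip 62.7 0.565
shift [ -1.27 -19.08   0.1 ] turn [-0.01 -0.01  6.14]
```

Emit:
{"op": "jog_arm", "data": {"targets": [[[-1,-11,0],[0,0,3],0],[[-1,-11,0],[0,0,3],0],[[-1,-11,0],[0,0,3],0],[[-1.3,-19,0],[0,0,6.1],0],[[-1.3,-19,0],[0,0,6.1],0],[[-1.3,-19,0],[0,0,6.1],0],[[-1.3,-19,0],[0,0,6.1],0],[[-1.3,-19,0],[0,0,6.1],0]]}}

```text
time: 14.48
tool_pos: [0.4997, -0.0996, 0.2103]
tool_rot: [-0.003, 0.382, 0.924, -0.0]
contact_force: [0.0, -0.1, -1.9]
gripper_width: 0.571
grasp_force: 63.3
```

```bash
python3 p.py .635 -.251 .18 32
```

```text
t 14.475 [ 0.4997 -0.0996  0.2103] yawY 45.14 F [ 0.  -0.1 -1.9] grip 63.3 0.571
shift [-8.11 -0.47  1.17] turn [-0.02 -0.03  1.64]
```

Emit:
{"op": "jog_arm", "data": {"targets": [[[-8.1,-0.5,1.2],[0,0,1.64],0],[[-8.1,-0.5,1.2],[0,0,1.64],0],[[-8.1,-0.5,1.2],[0,0,1.64],0],[[-8.1,-0.5,1.2],[0,0,1.64],0],[[-8.1,-0.5,1.2],[0,0,1.64],0],[[-8.1,-0.5,1.2],[0,0,1.64],0],[[-8.1,-0.5,1.2],[0,0,1.64],0],[[-8.1,-0.5,1.2],[0,0,1.64],0]]}}

```text
time: 15.48
tool_pos: [0.6363, -0.2481, 0.1843]
tool_rot: [0.0, 0.483, 0.875, 0.0]
contact_force: [-0.4, 0.4, -1.8]
gripper_width: 0.566
grasp_force: 63.4
```

```bash
python3 p.py .635 -.251 .105 32; python3 -c "
from h import *
a,P=save('side','s5');a=a[185:260,270:370]
cv2.imwrite('pics/c5.png',cv2.resize(a[:,:,::-1],None,fx=8,fy=8,interpolation=2))"
```

```text
t 15.475 [ 0.6363 -0.2481  0.1843] yawY 32.2 F [-0.4  0.4 -1.8] grip 63.4 0.566
shift [-0.07 -0.11  3.17] turn [0.   0.   0.03]
```

View pics/c5.png

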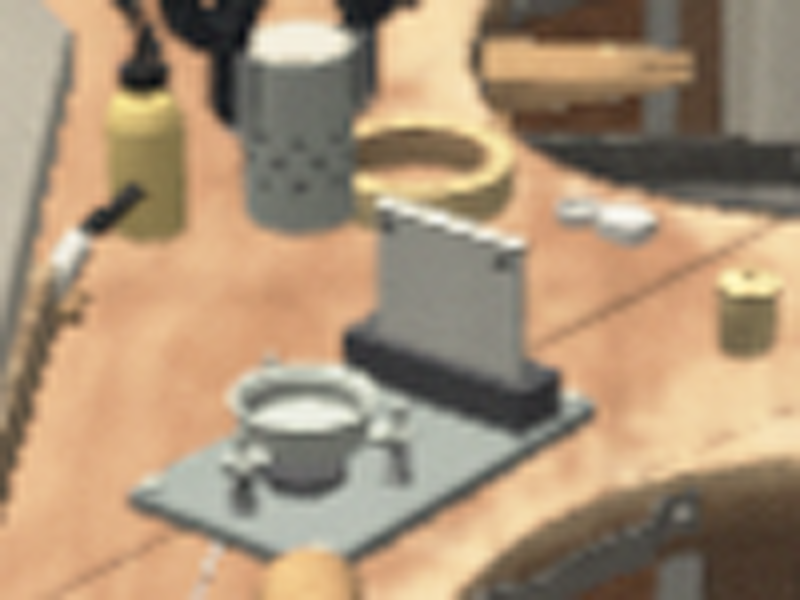

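The guard stands upright and home in the holder, with its top edge from (378,203) to (525,245). The flask is upright at (303,130) above the ring at (305,400). Lowering it.

Emit:
{"op": "jog_arm", "data": {"targets": [[[-0.06,-0.11,1.5],[0,0,0],0],[[-0.06,-0.11,3],[0,0,0],0],[[-0.06,-0.11,3.2],[0,0,0],0],[[-0.06,-0.11,3.2],[0,0,0],0],[[-0.06,-0.11,3.6],[0,0,0],0],[[-0.06,-0.11,3.9],[0,0,0],0],[[-0.06,-0.11,3.9],[0,0,0],0]]}}

```text
time: 16.4
tool_pos: [0.635, -0.2516, 0.0861]
tool_rot: [0.0, 0.484, 0.875, 0.0]
contact_force: [1.0, 0.3, -1.5]
gripper_width: 0.567
grasp_force: 63.5
```

```bash
python3 p.py .635 -.251 .067 32
```

```text
t 16.4 [ 0.635  -0.2516  0.0861] yawY 32.16 F [ 1.   0.3 -1.5] grip 63.5 0.567
shift [0.02 0.01 0.76] turn [0.   0.   0.02]
```

Underside about 8 mm inside the cup mouth, no contact. Pressing on.

Emit:
{"op": "jog_arm", "data": {"targets": [[[0,0,0.2],[0,0,0],0],[[0,0,0.35],[0,0,0],0],[[0,0,0.5],[0,0,0],0],[[0,0,0.65],[0,0,0],0],[[0,0,0.75],[0,0,0],0],[[0,0,0.75],[0,0,0],0],[[0,0,0.75],[0,0,0],0]]}}

```text
time: 17.27
tool_pos: [0.6359, -0.2519, 0.0699]
tool_rot: [0.001, 0.484, 0.875, 0.0]
contact_force: [-1.1, 1.4, 7.7]
gripper_width: 0.569
grasp_force: 64.3
```

Emit:
{"op": "jog_arm", "data": {"targets": [[[0,0,0.08],[0,0,0],0],[[0,0,0.16],[0,0,0],0],[[0,0,0.18],[0,0,0],0],[[0,0,0.18],[0,0,0],0],[[0,0,0.18],[0,0,0],0],[[0,0,0.18],[0,0,0],0]]}}

```text
time: 18.02
tool_pos: [0.6359, -0.2519, 0.0661]
tool_rot: [0.001, 0.484, 0.875, 0.0]
contact_force: [-2.5, 2.3, 10.8]
gripper_width: 0.572
grasp_force: 64.4
```

```bash
python3 -c "
from h import *
f=[]
for i in range(8): grab_frame('side'); s=state(); f.append(s['contact_force'])
print(np.mean(f,0),s['tool_pos'])"
```

```text
[-2.75988222  1.3936594  10.84925117] [ 0.63592061 -0.25193379  0.06605044]
```

Emit:
{"op": "jog_arm", "data": {"targets": [[[0,0,0.07],[0,0,0],0],[[0,0,0.07],[0,0,0],0],[[0,0,0.07],[0,0,0],0],[[0,0,0.07],[0,0,0],0]]}}

```text
time: 18.92
tool_pos: [0.6359, -0.252, 0.0646]
tool_rot: [0.001, 0.484, 0.875, 0.0]
contact_force: [-3.4, 0.9, 11.5]
gripper_width: 0.574
grasp_force: 64.7
```

```bash
python3 -c "
from h import *
f=[]
for i in range(6): grab_frame('top'); s=state(); f.append(s['contact_force'])
print(np.mean(f,0),s['tool_pos'])
a,P=save('side','s6');a=a[185:260,270:370]
cv2.imwrite('pics/c6.png',cv2.resize(a[:,:,::-1],None,fx=8,fy=8,interpolation=2))"
```

```text
[-3.22606631  2.23947927 11.71738344] [ 0.63595542 -0.25198345  0.06460378]
```

View pics/c6.png

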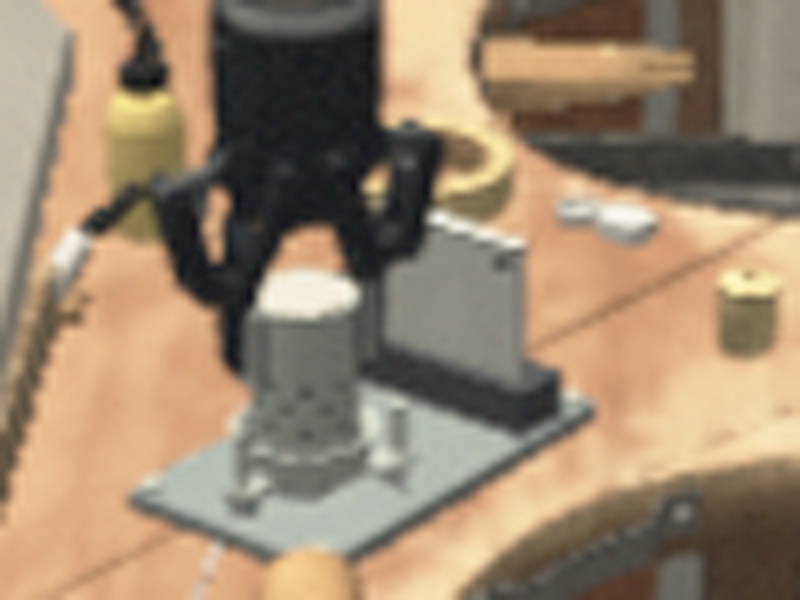

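The flask is upright in the ring, which has sunk down its pins, and the guard is still home. The force is still rising at the spring rate, about 14 N on the ring, so it is roughly 12 mm down.

```bash
python3 -c "
from plant import *
print(job_done())"
```

```text
the job is handed in; nothing more can be done
None
```

I handed the job in with the guard home in the slot and let go, and the wide flask still held in the ring cradle, pressed down about 12 mm of its 14 mm by my force and height readings; the verdict was not shown.

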